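# Snap the tea infuser shut with the bench pliers

### The arm

A 6-joint arm with a two-finger parallel gripper is mounted at the origin on a cart in front of the work surface, level with it; the furniture and walls round the work are solid. World frame = base frame: x ahead of the robot, y to its left, z up, the work surface at z = 0. Lengths are in m, angles in rad, forces in N, time in s.
With the tool pointing down it reaches from about 0.4 to 0.925 m from the base axis. Payload 12.5 kg.
Tool frame: the origin (TCP) lies midway between the tips of the shut fingers; the grasp point (between the pads) lies 19 mm behind it (r.grip_depth is the distance from the TCP to the grasp point, in m); z points along the fingers, y is the line along which they close (so a half turn about z gives the same grasp; the last joint's range is limited). The gripper opens to 95 mm and grips with 3 to 60 N. Pads are 20 mm wide; open, the fingers measure 119 mm over their backs; the gripper's body (75 mm by 180 mm) begins 59 mm behind the grasp point.
Start: joints at [1.074, 0.491, 1.559, -0, 1.092, -0.106], TCP at [0.238, 0.578, 0.215] pointing down, gripper open.
Joint ranges: [-3.1, 3.1], [-0.84, 2.19], [0.05, 2.79], [-1.13, 4.28], [0.06, 2.93], [-2.69, 2.69]. Speed limits (rad/s): [2.22, 2.22, 2.79, 3.14, 3.14, 3.14].

### API

Orientations are given as [roll, pitch, yaw] about the fixed x, y, z axes, in that order (R = Rz(yaw) Ry(pitch) Rx(roll)).
In Python, from cell import r gives the robot as it stands.
- The arm moves only by the tool send_rows, never from a script. Its argument "targets" is a list that holds one entry, the list of rows, each a list of 7 numbers: the shift along the world's x, y, z in cm, then the turn, a rotation vector about the world's x, y, z in units of 5 degrees (1.0 is 5 degrees), then the gripper's target within -1 to 1 (fully open at 1, half-way at 0, shut at -1). In form: [[[tx, ty, tz, ax, ay, az, claw], ...]]. A call has 1 to 5 rows; each row shifts and turns the commanded pose from where the row before left it; what a row does not reach is not made up. A row lasts 1/8 s, in which the tool goes at most 62.5 mm and 10.7 degrees, less where a joint would pass 70% of its speed; a pose out of reach is approached as far as the arm can. A call with a gripper value outside its range is refused whole. The fingers move at their own pace and stop on an object; "newtons" is the grip in N (left out, the last holds). Time passes only in rows, so rows that do not move let the fingers close. It gives the time, the measured TCP pose, the force, the opening and the grip force at its end, in the units of the state.
- r.state(): the state, without advancing time (a new reading comes with each control period).
- r.get_image(name): name is "side" or "top"; returns a dict with "image" (420x560x3 uint8, blue, green, red), "fx", "fy", "cx", "cy" (pixels), "T" (4x4, takes a point from camera to world coordinates). Camera axes: x right, y up, looking along -z (the intrinsics and any distortion apply to the point x, -y, -z); pixel columns grow to the right and rows downward; lengths in m; the calibration is good to about 2 mm. A picture is of the moment at which its call begins. There is no depth.
- r.close_job(): hands the job in; it is judged then, once.
Trained networks look in the newest picture that a camera, given by its name, has taken for a name from the list of things; names that differ only in an ending like _2 or _b are one class to them, and where a whole thing is asked for, a point or a joint stands for the part that bears it (a point fixed in the world has none). Each returns a list of dicts, best first, with "conf" (0 to 1); they miss things now and then, are a little off and sometimes report something else, mostly with a low value. They report only what shows in the picture. A call takes as long as a camera call.
- r.spot_in(camera, target): "point" ([column, row] as shares, 0 to 1, of the picture: columns of its width, rows of its height, amid what is visible of it).
- r.landmark_of(camera, target): "point" ([column, row] as shares, 0 to 1, of the picture: columns of its width, rows of its height: a listed point, or the origin of a listed thing).
The state is a dict: "t": time; "joint_positions": joint angles; "dq": joint speeds; "tau": joint torques, N m; "ee_pos": TCP position; "tcp_rot": TCP orientation; "wrist_force": force on the tool from outside, world axes, zero at the start; "ft_torque": the same for the moment, N m; "grip_width": opening from 0.0 (shut) to 1.0 (fully open); "grip_force": force on a finger pad.
Only numpy, scipy, OpenCV 4.12 (cv2) and the standard library are available. Lean on these libraries where they do the work, as an engineer would, in place of code of your own. Each camera call takes 0.05 s, during which the arm holds its last target. There are 200 camera calls.

### The job

Shut the tea infuser's stiff snap lid with the pliers that are fixed to the worktop: slide the infuser, its lid still ajar, fully home in the nest between the jaws, press the upper handle right down until the lid clicks shut, and let the handle spring up again. Then draw the closed infuser out by its stem so that it lies flat on the worktop, clear in front of the pliers, without shifting the mug or the salt shaker.

Things in the scene. Friction and masses are not known exactly. Their poses are not given: they have to be found in the camera images.
- pliers: Steel pliers fixed to the worktop. Origin: on the worktop, middle of the nest where the infuser's cup belongs. Own axes: -x is the nest's open side (towards the robot), both handles run to -y, z up. The nest's floor is the bare worktop; walls: guides at y = -27.5 and +27.5 mm (18 and 20 mm high), back stop at x = +25 mm (16 mm high). The fixed lower handle reaches y = -147 mm, under 18 mm high.
- lever (a joint): Upper arm of the pliers, rad: 0 = sprung fully up (29 degrees above level), grows as it is pressed down, stop at 0.512 (level); springs back up when let go. A 24 mm wide bar with a rubber die under it that comes down on the middle of the nest. With the infuser in, the lid clicks shut at about 0.47. Takes about 2 N at the grip empty, about 7 to 9 N at the click.
- lever_pad (a point): Where to press: middle of the top face of the upper arm's black grip (24 mm wide, 78 mm long), 165 mm from the hinge pin. Handle up: about x = 0, y = -86, z = 130 mm in the pliers' axes; fully down: y = -110, z = 52 mm.
- infuser: Loose steel tea infuser lying on the worktop: a round cup 48 mm across and 24 mm high (27 mm with the lid shut), with a stem to its own -x that ends in a black grip. Origin: under the middle of the cup, on the worktop when it rests there. About 130 g; stem axis 9 mm above the worktop. When the cup touches the back stop its origin is about 1 mm past the pliers' origin in x.
- stem_grip (a point): Middle of the infuser's black grip, a bar 60 mm long along the infuser's x, 14 mm wide, 18 mm high, lying on the worktop; 90 mm from the cup's middle.
- lid (a joint): Lid of the infuser, hinged at the rim away from the stem, rad: 0 = snapped shut, flat on the cup; starts ajar at 0.38 to 0.55 (edge towards the stem then up to 54 mm above the worktop) and stays where it is left. At about 0.12 a lip on its edge meets the nose of a spring tongue on the cup; pressed past 0.06 (about 20 N on its middle) it snaps shut and is held.
- mug: White mug, 87 mm across, 90 mm high, loose bystander at the left; origin under it.
- nest_mouth (a point): Front of the nest's flared mouth, on the worktop, 32 mm in front (-x) of the pliers' origin. The guides are parallel from x = -22 mm inwards.
- lever_hinge (a point): Hinge pin of the upper arm, along the pliers' x; 55 mm to +y of the nest's middle, 45 mm up; cheeks beside it reach 54 mm.
- salt_shaker: Clear salt shaker with a grey top, 44 mm across, 90 mm high, loose bystander at the right; origin under it.

How it is judged:
By the outcome, as a careful person would: the job done as asked, in the order asked, and still so for the second after the job is handed in, with the robot touching nothing.
It also fails if it takes over 61 s, if anything falls off the work surface, if the arm or the gripper's body presses on something with over 40 N, if the wrist force passes 120 N, or if a joint passes its speed limit or range.

## Working session

There is one attempt and no reset: what is moved stays moved. The work goes in short steps, Python scripts to look and compute and a tool call to move; the robot and the scene stay as the last step left them, time stands still between calls to the robot, and variables do not carry over. Pictures are saved under pics/ and viewed, at most 10 in all, crops included, and the job is handed in when it is done.

Besides the shell and the picture viewer there is one more tool, called after "Call:" by a JSON object that holds its "op" and its "data". send_rows: Moves the arm, as the interface text tells. Its arguments: {"type":"object","properties":{"targets":{"type":"array"},"newtons":{"type":"number"}},"required":["targets"]}

```bash
mkdir -p pics; ls; cat > h.py <<'E'
import numpy as np, cv2
from cell import r
def ray(im,p):
    h,w=im["image"].shape[:2]
    d=np.array([(p[0]*w-im["cx"])/im["fx"],-(p[1]*h-im["cy"])/im["fy"],-1.])
    T=np.array(im["T"]);return T[:3,3],T[:3,:3]@d
def onz(im,p,z):
    o,d=ray(im,p);return o+d*(z-o[2])/d[2]
def tri(rays):
    A=np.zeros((3,3));b=np.zeros(3)
    for o,d in rays:
        d=d/np.linalg.norm(d);P=np.eye(3)-np.outer(d,d);A+=P;b+=P@o
    x=np.linalg.solve(A,b)
    return x
def proj(im,X):
    T=np.array(im["T"]);c=T[:3,:3].T@(np.array(X)-T[:3,3])
    return im["cx"]+im["fx"]*c[0]/-c[2], im["cy"]-im["fy"]*c[1]/-c[2]
E
python3 - <<'E'
from h import *
np.set_printoptions(precision=4,suppress=True)
ims={c:r.get_image(c) for c in("side","top")}
for c,im in ims.items():
    cv2.imwrite(f"pics/a_{c}.png",im["image"]); print(c,[k for k in im if k!="image"],im["fx"],im["cx"],np.array(im["T"])[:3])
for n,z in [("pliers",0),("nest_mouth",0),("lever_pad",.13),("lever_hinge",.045),("infuser",0),("stem_grip",.009),("mug",0),("salt_shaker",0)]:
    R=[]
    for c,im in ims.items():
        L=r.landmark_of(c,n)
        if L: 
            print(n,c,round(L[0]["conf"],2),np.array(L[0]["point"])*[560,420],onz(im,L[0]["point"],z)); R.append(ray(im,L[0]["point"]))
    if len(R)==2: print("   tri",tri(R))
print(r.state())
E
```

```text
pics
side ['fx', 'fy', 'cx', 'cy', 'T'] 429.81864919514516 287.85342210937 [[-0.9997 -0.0251  0.0051  0.5493]
 [ 0.0192 -0.6025  0.7979  0.8679]
 [-0.017   0.7977  0.6028  0.7388]]
top ['fx', 'fy', 'cx', 'cy', 'T'] 498.43857422549195 284.9046378008994 [[ 0.0097  0.9919 -0.1263  0.4315]
 [-0.9996  0.0131  0.0259  0.0439]
 [ 0.0273  0.126   0.9916  1.1839]]
pliers side 0.85 [258.216 227.304] [ 0.6245 -0.0265  0.    ]
pliers top 0.86 [297.472 186.984] [ 0.6264 -0.0169  0.    ]
   tri [ 0.6243 -0.0164  0.0085]
nest_mouth side 0.62 [268.128 227.682] [ 0.5978 -0.0239  0.    ]
nest_mouth top 0.93 [297.584 203.112] [ 0.5872 -0.0174  0.    ]
   tri [ 0.5921 -0.0175  0.0043]
lever_pad side 0.71 [252.896 170.52 ] [ 0.634  -0.1068  0.13  ]
lever_pad top 0.65 [340.088 182.406] [ 0.6163 -0.1019  0.13  ]
   tri [ 0.6249 -0.1022  0.1312]
lever_hinge side 0.87 [256.312 230.58 ] [0.6243 0.0407 0.045 ]
lever_hinge top 0.7 [276.528 184.38 ] [0.6244 0.034  0.045 ]
   tri [0.6251 0.034  0.0394]
infuser side 0.65 [298.424 252.882] [ 0.5202  0.0779 -0.    ]
infuser top 0.47 [383.88  230.412] [ 0.5241 -0.224
[... 278 characters left out ...]
4] [0.5106 0.2803 0.    ]
   tri [0.5101 0.278  0.0114]
salt_shaker side 0.58 [291.816 185.01 ] [ 0.5286 -0.2258  0.    ]
salt_shaker top 0.52 [383.096 232.092] [ 0.52   -0.2226  0.    ]
   tri [ 0.5243 -0.2227  0.0015]
{'t': 0.9, 'joint_positions': array([ 1.0744,  0.4909,  1.5589,  0.    ,  1.0917, -0.1056]), 'dq': array([ 0.0005, -0.0012, -0.0001, -0.0009, -0.0009, -0.0013]), 'tau': array([  0.0003, -61.2446, -25.8447,   0.0693,   0.0443,  -0.    ]), 'ee_pos': array([0.2381, 0.5779, 0.2147]), 'tcp_rot': array([ 3.1414, -0.    ,  2.7508]), 'wrist_force': array([ 0.4552, -0.5375,  0.3846]), 'ft_torque': array([-0.0058,  0.0084, -0.0522]), 'grip_force': 0.0, 'grip_width': 0.9990677644640522}
```

View pictures.

View pics/a_side.png

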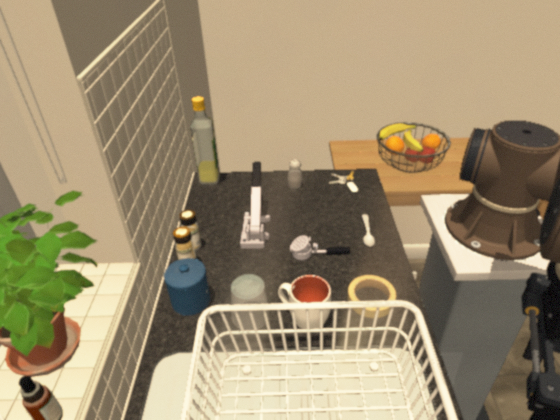

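View pics/a_top.png

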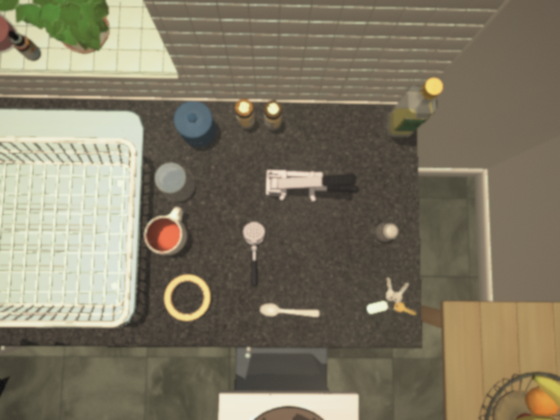

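```bash
python3 - <<'E'
from h import *
np.set_printoptions(precision=4,suppress=True)
def stack():
    out=[]
    for c,(x0,y0,x1,y1) in (("top",(230,155,370,295)),("side",(225,150,365,275))):
        im=r.get_image(c);k=4
        for n in("infuser","stem_grip","pliers","lever_pad","lever_hinge","nest_mouth"):
            for f in(r.landmark_of,r.spot_in):
                print(c,n,f.__name__,[(round(l["conf"],2),(np.array(l["point"])*[560,420]).round(1)) for l in f(c,n)[:2]])
        g=cv2.resize(im["image"][y0:y1,x0:x1],None,fx=k,fy=k,interpolation=cv2.INTER_CUBIC)
        P=np.array([.6245,-.0165,0])
        pts=[(25,-27.5,16),(25,27.5,16),(-22,27.5,20),(-22,-27.5,18),(0,-86,130),(0,55,45),(0,-147,18)]
        for p in pts:
            u,v=proj(im,P+np.array(p)/1000);cv2.circle(g,(int((u-x0+.5)*k),int((v-y0+.5)*k)),3,(0,0,255),-1)
        for p in [(.4207,.0847,.009)]:
            u,v=proj(im,p);cv2.circle(g,(int((u-x0+.5)*k),int((v-y0+.5)*k)),3,(0,255,0),-1)
        cv2.imwrite(f"pics/b_{c}.png",g)
stack()
E
```

```text
top infuser call [(0.55, array([253.8, 234.9]))]
top infuser call [(0.92, array([254.4, 237.4]))]
top stem_grip call [(0.61, array([253.9, 271.7]))]
top stem_grip call [(0.78, array([250.8, 235.9]))]
top pliers call [(0.63, array([299.1, 189.5]))]
top pliers call [(0.57, array([308.4, 181.1])), (0.54, array([386.6, 231.1]))]
top lever_pad call [(0.58, array([339.3, 182.9]))]
top lever_pad call [(0.7, array([311.9, 183.9]))]
top lever_hinge call [(0.72, array([275.3, 183.1])), (0.24, array([385.4, 230.7]))]
top lever_hinge call [(0.73, array([308.2, 182.8]))]
top nest_mouth call [(0.67, array([253.6, 270.8]))]
top nest_mouth call [(0.95, array([306.4, 182.1]))]
side infuser call [(0.88, array([298.1, 251.8]))]
side infuser call [(0.63, array([301.3, 249.2]))]
side stem_grip call [(0.58, array([341.8, 252.3]))]
side stem_grip call [(0.6, array([308.7, 248.2]))]
side pliers call [(0.92, array([260.7, 227.9]))]
side pliers call [(0.74, array([256. , 217.1]))]
side lever_pad call [(0.66, array([253.3, 170.3]))]
side lever_pad call [(0.95, array([255.3, 197.6]))]
side lever_hinge call [(0.89, array([256.2, 229.4]))]
side lever_hinge call [(0.84, array([258., 220.]))]
side nest_mouth call [(0.78, array([265.2, 229. ]))]
side nest_mouth call [(0.9, array([254.8, 217. ]))]
```

View pics/b_top.png

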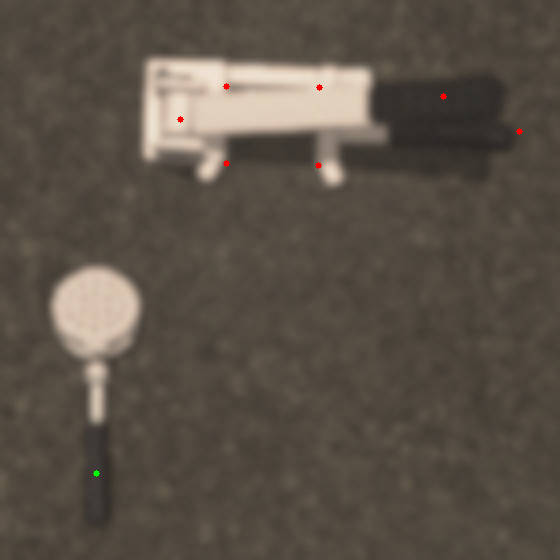

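View pics/b_side.png

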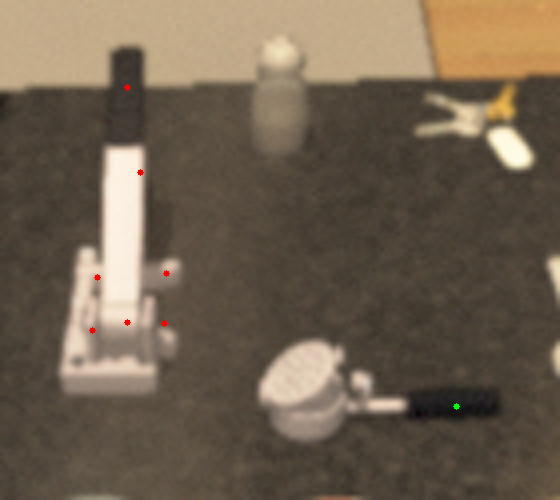

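```bash
python3 - <<'E'
from h import *
np.set_printoptions(precision=4,suppress=True)
im=r.get_image("top");s=r.get_image("side")
f=lambda i,u,v,z,o:onz(i,((o[0]+u/4)/560,(o[1]+v/4)/420),z)
for u,v in((97,390),(96,425),(96,472),(96,525)):print("top stem",f(im,u,v,.012 if v>420 else .009,(230,155)))
for u,v in((357,406),(410,404),(453,403),(498,401)):print("side stem",f(s,u,v,.009,(225,150)))
print("cup side",f(s,307,418,.005,(225,150)))
for n in((213,165),(330,165)):print("post",f(im,*n,.018,(230,155)))
for n in((168,272),(165,342)):print("post side",f(s,*n,.018,(225,150)))
E
```

```text
top stem [0.4679 0.084  0.009 ]
top stem [0.4475 0.0841 0.012 ]
top stem [0.4203 0.0837 0.012 ]
top stem [0.3899 0.0831 0.012 ]
side stem [0.4811 0.084  0.009 ]
side stem [0.4482 0.0834 0.009 ]
side stem [0.4215 0.0835 0.009 ]
side stem [0.3935 0.0827 0.009 ]
cup side [0.5124 0.0894 0.005 ]
post [0.6008 0.0176 0.018 ]
post [ 0.6017 -0.0517  0.018 ]
post side [ 0.6003 -0.0432  0.018 ]
post side [0.6009 0.0291 0.018 ]
```

Call:
{"op": "send_rows", "data": {"targets": [[[3.6,-4.9,0,0,0,0.9,1],[3.6,-4.9,0,0,0,0.9,1],[3.6,-4.9,0,0,0,0.9,1],[3.6,-4.9,0,0,0,0.9,1],[3.6,-4.9,0,0,0,0.9,1]]]}}

```text
t: 2.92
ee_pos: [0.419, 0.3313, 0.2149]
tcp_rot: [3.141, 0.0, -3.137]
wrist_force: [0.5, 0.7, -0.5]
grip_width: 1.003
grip_force: 0.0
```

Call:
{"op": "send_rows", "data": {"targets": [[[0,-6,0,0,0,0.05,0.2],[0,-6,-1,0,0,0,0.2],[0.1,-6,-3,0,0,0,0],[0.05,-6,-4,0,0,0,0],[0,-0.75,-4,0,0,0,0]]]}}

```text
t: 3.55
ee_pos: [0.4198, 0.0951, 0.1017]
tcp_rot: [3.141, 0.002, -3.139]
wrist_force: [0.6, -0.3, -0.8]
grip_width: 0.537
grip_force: 0.0
```

Call:
{"op": "send_rows", "data": {"targets": [[[0,0,-4,0,0,0,0],[0,0,-2.5,0,0,0,0],[0,0,0,0,0,0,0]]]}}

```text
t: 3.92
ee_pos: [0.4188, 0.0974, 0.036]
tcp_rot: [-3.141, -0.003, -3.136]
wrist_force: [0.4, 0.9, -0.0]
grip_width: 0.5
grip_force: 0.0
```

Call:
{"op": "send_rows", "data": {"targets": [[[0.15,-1.35,0,0,0,0,0],[0,0,-1.6,0,0,0,0],[0,0,-1.5,0,0,0,0],[0,0,0,0,0,0,0]]]}}

```text
t: 4.42
ee_pos: [0.4212, 0.0835, 0.0066]
tcp_rot: [3.141, 0.0, -3.136]
wrist_force: [0.3, -0.6, 0.2]
grip_width: 0.497
grip_force: 0.0
```

Call:
{"op": "send_rows", "data": {"newtons": 30, "targets": [[[0,0,0,0,0,0,-1],[0,0,0,0,0,0,-1],[0,0,0,0,0,0,-1],[0,0,0,0,0,0,-1],[0,0,0,0,0,0,-1]]]}}

```text
t: 5.05
ee_pos: [0.421, 0.084, 0.0062]
tcp_rot: [3.142, 0.0, -3.135]
wrist_force: [-0.1, -0.1, 5.3]
grip_width: 0.141
grip_force: 30.0
```

Call:
{"op": "send_rows", "data": {"targets": [[[0,0,0.1,0,0,0,-1],[0.5,-2.5,0,0,0,0,-1],[0.5,-2.5,0,0,0,0,-1],[0.5,-2.5,0,0,0,0,-1],[0.5,-2.6,0,0,0,0,-1]]]}}

```text
t: 5.68
ee_pos: [0.4409, -0.0177, 0.0069]
tcp_rot: [3.141, -0.001, -3.135]
wrist_force: [1.0, -0.3, -0.9]
grip_width: 0.141
grip_force: 30.0
```

Call:
{"op": "send_rows", "data": {"targets": [[[0,0,0,0,0,0,-1],[0,0,0,0,0,0,-1]]]}}

```text
t: 5.92
ee_pos: [0.4405, -0.0166, 0.0069]
tcp_rot: [3.141, -0.001, -3.136]
wrist_force: [0.7, -0.1, -1.3]
grip_width: 0.147
grip_force: 30.0
```

```bash
cat >look.py <<'E'
import sys
from h import *
t=sys.argv[1]; G=[]
for c,(x0,y0,x1,y1) in (("top",(250,160,350,280)),("side",(225,160,325,280))):
    im=r.get_image(c);G.append(cv2.resize(im["image"][y0:y1,x0:x1],None,fx=4,fy=4,interpolation=cv2.INTER_CUBIC))
cv2.imwrite(f"pics/{t}.png",np.hstack(G))
E
python3 look.py c
```

```text
(no output)
```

View pics/c.png

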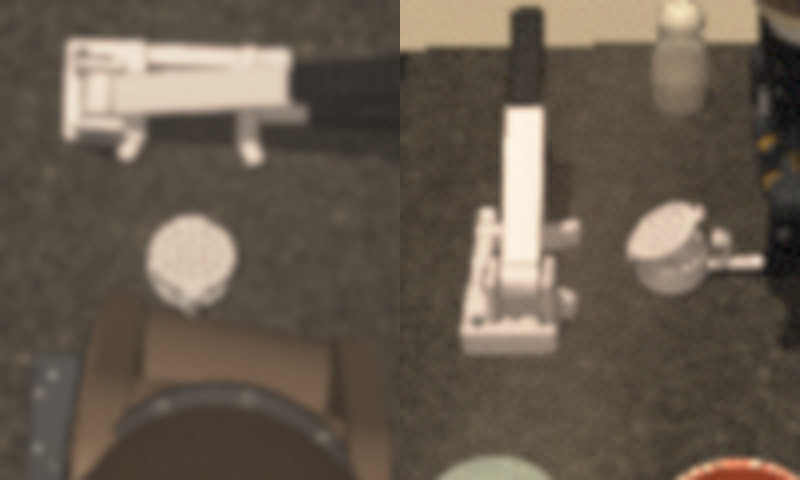

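Call:
{"op": "send_rows", "data": {"targets": [[[1.5,-0.1,0,0,0,0,-1],[1.5,0,0,0,0,0,-1],[1.5,0,0,0,0,0,-1],[1.0,0,0,0,0,0,-1],[0.5,0,0,0,0,0,-1]]]}}

```text
t: 6.65
ee_pos: [0.5015, -0.0179, 0.0069]
tcp_rot: [3.142, 0.0, -3.135]
wrist_force: [-0.5, 0.4, -1.1]
grip_width: 0.147
grip_force: 30.0
```

Call:
{"op": "send_rows", "data": {"targets": [[[0.8,0,0,0,0,0,-1],[0.8,0,0,0,0,0,-1],[0.6,0,0,0,0,0,-1],[0.4,0,0,0,0,0,-1],[0,0,0,0,0,0,-1]]]}}

```text
t: 7.28
ee_pos: [0.527, -0.018, 0.007]
tcp_rot: [3.141, -0.0, -3.135]
wrist_force: [-0.1, 0.2, -2.1]
grip_width: 0.145
grip_force: 30.0
```

Call:
{"op": "send_rows", "data": {"targets": [[[0.3,0,0,0,0,0,-1],[0.3,0,0,0,0,0,-1],[0,0,0,0,0,0,-1]]]}}

```text
t: 7.65
ee_pos: [0.5331, -0.018, 0.007]
tcp_rot: [3.142, 0.0, -3.135]
wrist_force: [0.1, -0.2, -3.3]
grip_width: 0.146
grip_force: 30.0
```

Call:
{"op": "send_rows", "data": {"targets": [[[0.2,0,0,0,0,0,-1],[0,0,0,0,0,0,-1]]]}}

```text
t: 7.9
ee_pos: [0.535, -0.018, 0.007]
tcp_rot: [3.142, 0.0, -3.135]
wrist_force: [-0.9, -0.4, -1.4]
grip_width: 0.144
grip_force: 30.0
```

Call:
{"op": "send_rows", "data": {"targets": [[[0.2,0,0,0,0,0,-1],[0,0,0,0,0,0,-1]]]}}

```text
t: 8.15
ee_pos: [0.5369, -0.018, 0.007]
tcp_rot: [3.141, -0.0, -3.135]
wrist_force: [0.2, 0.4, -1.1]
grip_width: 0.147
grip_force: 30.0
```

Call:
{"op": "send_rows", "data": {"targets": [[[0.2,0,0,0,0,0,-1],[0,0,0,0,0,0,-1]]]}}

```text
t: 8.4
ee_pos: [0.5371, -0.0178, 0.0067]
tcp_rot: [3.141, -0.004, -3.135]
wrist_force: [-7.9, 0.2, 1.2]
grip_width: 0.142
grip_force: 30.0
```

Call:
{"op": "send_rows", "data": {"targets": [[[0.1,0,0,0,0,0,-1],[0,0,0,0,0,0,-1]]]}}

```text
t: 8.65
ee_pos: [0.5371, -0.0176, 0.0065]
tcp_rot: [3.141, -0.006, -3.135]
wrist_force: [-12.0, -0.6, 0.8]
grip_width: 0.144
grip_force: 30.0
```

Call:
{"op": "send_rows", "data": {"targets": [[[0.1,0,0,0,0,0,-1],[0,0,0,0,0,0,-1]]]}}

```text
t: 8.9
ee_pos: [0.5373, -0.0175, 0.0064]
tcp_rot: [3.14, -0.008, -3.135]
wrist_force: [-14.3, 0.0, 2.7]
grip_width: 0.142
grip_force: 30.0
```

Call:
{"op": "send_rows", "data": {"targets": [[[-0.2,0,0,0,0,0,-1],[0,0,0,0,0,0,0],[0,0,0,0,0,0,0],[0,0,0,0,0,0,0],[0,0,0,0,0,0,0]]]}}

```text
t: 9.52
ee_pos: [0.5391, -0.018, 0.0071]
tcp_rot: [3.142, 0.0, -3.135]
wrist_force: [-0.3, 0.1, 0.2]
grip_width: 0.481
grip_force: 0.0
```

Call:
{"op": "send_rows", "data": {"targets": [[[0,0,2,0,0,0,0],[0,0,3,0,0,0,0],[0,0,4,0,0,0,0],[0,0,5,0,0,0,-1],[0,0,4.5,0,0,0,-1]]]}}

```text
t: 10.15
ee_pos: [0.5388, -0.018, 0.1938]
tcp_rot: [3.142, 0.001, -3.135]
wrist_force: [0.4, -0.2, 0.2]
grip_width: 0.344
grip_force: 0.0
```

Call:
{"op": "send_rows", "data": {"targets": [[[2,-2,0,0,0,0,-1],[2.3,-2.2,0,0,0,0,-1],[2.3,-2.2,0,0,0,0,-1],[2.2,-2.1,0,0,0,0,-1],[0,0,0,0,0,0,-1]]]}}

```text
t: 10.78
ee_pos: [0.6276, -0.1042, 0.1915]
tcp_rot: [3.142, -0.0, -3.137]
wrist_force: [0.2, 0.7, 0.1]
grip_width: 0.005
grip_force: 0.0
```

```bash
python3 look.py d
```

```text
(no output)
```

View pics/d.png

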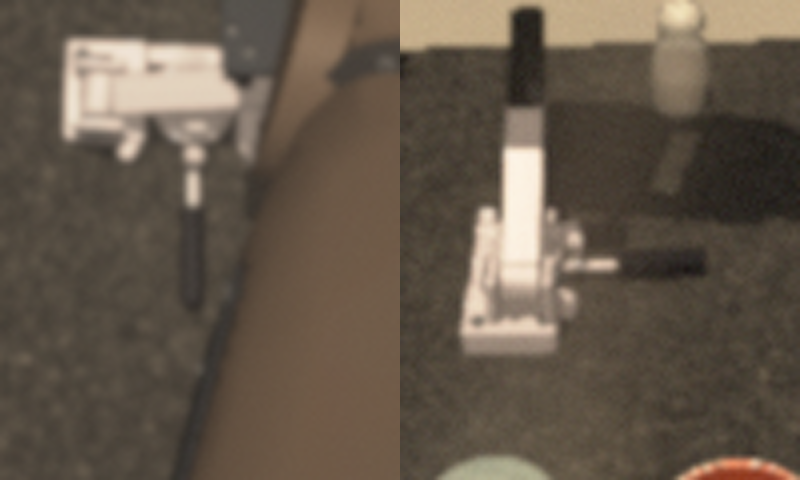

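The infuser sits straight in the nest: in the top crop its stem runs up column 193, midway between the guide posts. The tool is now over the grip, so I'll press.

Call:
{"op": "send_rows", "data": {"targets": [[[-0.2,0,-2,0,0,0,-1],[0,0.1,-2,0,0,0,-1],[0,0,-1.3,0,0,0,-1],[0,0,-0.7,0,0,0,-1],[0,-0.35,-0.7,0,0,0,-1]]]}}

```text
t: 11.5
ee_pos: [0.625, -0.1052, 0.1252]
tcp_rot: [3.141, 0.0, -3.135]
wrist_force: [-0.9, 1.6, 0.5]
grip_width: 0.002
grip_force: 0.7
```

Call:
{"op": "send_rows", "data": {"targets": [[[0,-0.35,-0.7,0,0,0,-1],[0,-0.35,-0.8,0,0,0,-1],[0,-0.35,-0.8,0,0,0,-1],[0,-0.25,-0.8,0,0,0,-1],[0,-0.25,-0.8,0,0,0,-1]]]}}

```text
t: 12.12
ee_pos: [0.6249, -0.1212, 0.0855]
tcp_rot: [3.141, -0.0, -3.135]
wrist_force: [0.1, 2.0, 1.3]
grip_width: 0.002
grip_force: 1.0
```

Call:
{"op": "send_rows", "data": {"targets": [[[0,-0.2,-0.9,0,0,0,-1],[0,-0.15,-0.8,0,0,0,-1],[0,-0.1,-0.8,0,0,0,-1],[0,-0.05,-0.5,0,0,0,-1],[0,0,0,0,0,0,-1]]]}}

```text
t: 12.75
ee_pos: [0.6249, -0.126, 0.0556]
tcp_rot: [3.141, -0.0, -3.135]
wrist_force: [-0.6, 0.8, 2.4]
grip_width: 0.006
grip_force: 1.0
```

Call:
{"op": "send_rows", "data": {"targets": [[[0,0,-0.3,0,0,0,-1],[0,0,0,0,0,0,-1]]]}}

```text
t: 13.0
ee_pos: [0.625, -0.1261, 0.053]
tcp_rot: [-3.141, 0.0, -3.135]
wrist_force: [-0.7, -0.0, 1.9]
grip_width: 0.006
grip_force: 1.0
```

Call:
{"op": "send_rows", "data": {"targets": [[[0,0,-0.3,0,0,0,-1],[0,0,0,0,0,0,-1]]]}}

```text
t: 13.25
ee_pos: [0.6251, -0.1263, 0.0503]
tcp_rot: [-3.141, 0.001, -3.135]
wrist_force: [-1.1, -1.0, 6.0]
grip_width: 0.008
grip_force: 2.8
```

Call:
{"op": "send_rows", "data": {"targets": [[[0,0,-0.3,0,0,0,-1],[0,0,0,0,0,0,-1]]]}}

```text
t: 13.5
ee_pos: [0.6252, -0.1263, 0.0491]
tcp_rot: [-3.141, 0.001, -3.135]
wrist_force: [-7.6, 0.3, 23.1]
grip_width: 0.006
grip_force: 11.1
```

Call:
{"op": "send_rows", "data": {"targets": [[[0,0,0,0,0,0,-1],[0,0.1,1.2,0,0,0,-1],[0,0.2,1.5,0,0,0,-1],[0,0.4,1.6,0,0,0,-1],[0,0.5,1.6,0,0,0,-1]]]}}

```text
t: 14.12
ee_pos: [0.625, -0.1135, 0.1072]
tcp_rot: [3.141, 0.0, -3.135]
wrist_force: [0.0, 0.8, 0.6]
grip_width: 0.004
grip_force: 0.6
```

Call:
{"op": "send_rows", "data": {"targets": [[[0,0.6,1.6,0,0,0,-1],[0,0.5,1.6,0,0,0,-1],[0,0,2,0,0,0,-1],[0,0,3,0,0,0,-1],[-2,0,2,0,0,0,-1]]]}}

```text
t: 14.75
ee_pos: [0.6053, -0.1028, 0.2095]
tcp_rot: [-3.141, 0.001, -3.135]
wrist_force: [-1.2, -0.2, 1.0]
grip_width: 0.004
grip_force: 0.0
```

Call:
{"op": "send_rows", "data": {"targets": [[[-4.5,-2,0,0,0,0,0],[-5,-2,0,0,0,0,0],[-5,-1,0,0,0,0,0],[0,0,0,0,0,0,0],[0,0,0,0,0,0,0]]]}}

```text
t: 15.38
ee_pos: [0.4605, -0.1531, 0.2087]
tcp_rot: [-3.141, 0.001, -3.136]
wrist_force: [0.7, -0.5, -0.1]
grip_width: 0.467
grip_force: 0.0
```

```bash
python3 look.py e; python3 - <<'E'
from h import *
for c in("top","side"):
    im=r.get_image(c)
    for n in("stem_grip","infuser","lever_pad"):
        L=r.landmark_of(c,n)
        if L: print(c,n,round(L[0]["conf"],2),onz(im,L[0]["point"],{"stem_grip":.009,"infuser":0,"lever_pad":.13}[n]).round(4))
E
```

```text
top stem_grip 0.57 [ 0.5437 -0.0144  0.009 ]
top infuser 0.64 [ 0.6246 -0.0297  0.    ]
top lever_pad 0.97 [ 0.6178 -0.1016  0.13  ]
side stem_grip 0.77 [ 0.5379 -0.0152  0.009 ]
side infuser 0.85 [ 0.6389 -0.0117  0.    ]
side lever_pad 0.66 [ 0.6318 -0.1183  0.13  ]
```

View pics/e.png

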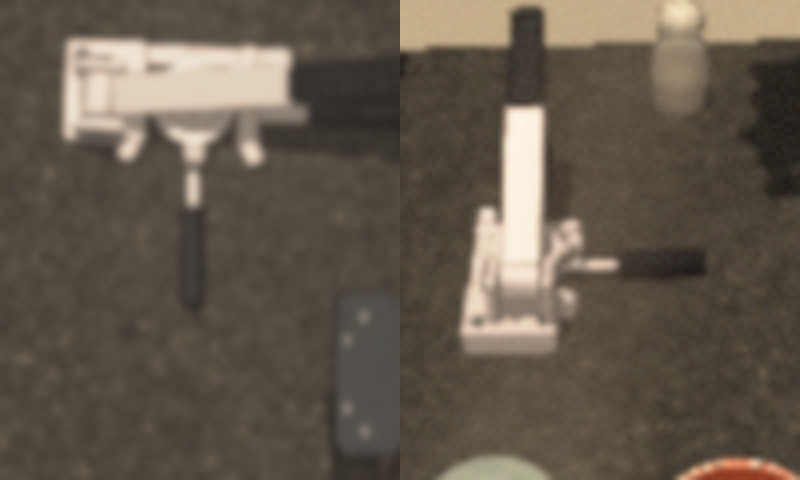

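Call:
{"op": "send_rows", "data": {"targets": [[[1.5,2.7,0,0,0,0,0],[1.5,2.7,0,0,0,0,0],[1.5,2.7,0,0,0,0,0],[1.5,2.7,0,0,0,0,0],[1.45,2.7,0,0,0,0,0]]]}}

```text
t: 16.5
ee_pos: [0.5349, -0.017, 0.208]
tcp_rot: [3.141, -0.0, -3.135]
wrist_force: [0.0, -0.4, 0.2]
grip_width: 0.498
grip_force: 0.0
```

Call:
{"op": "send_rows", "data": {"targets": [[[0,0,-4,0,0,0,0],[0,0,-4,0,0,0,0],[0,0,-4,0,0,0,0],[0,0,-4,0,0,0,0],[0,0,0,0,0,0,0]]]}}

```text
t: 17.12
ee_pos: [0.5332, -0.0178, 0.046]
tcp_rot: [3.141, -0.005, -3.135]
wrist_force: [-0.1, -0.1, -0.0]
grip_width: 0.501
grip_force: 0.0
```

Call:
{"op": "send_rows", "data": {"targets": [[[0.1,0,-1.9,0,0,0,0],[0,0,-1.9,0,0,0,0],[0,0,0,0,0,0,0]]]}}

```text
t: 17.5
ee_pos: [0.5356, -0.018, 0.0107]
tcp_rot: [3.141, -0.0, -3.135]
wrist_force: [0.3, 0.1, 0.8]
grip_width: 0.501
grip_force: 0.0
```

Call:
{"op": "send_rows", "data": {"newtons": 30, "targets": [[[0,0,0,0,0,0,-1],[0,0,0,0,0,0,-1],[0,0,0,0,0,0,-1],[0,0,0,0,0,0,-1],[0,0,0,0,0,0,-1]]]}}

```text
t: 18.12
ee_pos: [0.5355, -0.018, 0.0103]
tcp_rot: [3.142, 0.0, -3.135]
wrist_force: [-1.4, 0.3, 5.7]
grip_width: 0.147
grip_force: 30.0
```

Call:
{"op": "send_rows", "data": {"targets": [[[-0.5,0,0,0,0,0,-1],[-1,0,0,0,0,0,-1],[-1.5,0,0,0,0,0,-1],[-1.5,0,0,0,0,0,-1],[-1.5,0,0,0,0,0,-1]]]}}

```text
t: 18.75
ee_pos: [0.4748, -0.018, 0.0103]
tcp_rot: [-3.141, 0.001, -3.135]
wrist_force: [3.5, 0.5, 3.9]
grip_width: 0.144
grip_force: 30.0
```

Call:
{"op": "send_rows", "data": {"targets": [[[-1.5,0,0,0,0,0,-1],[-1.5,0,0,0,0,0,-1],[-1,0,0,0,0,0,-1],[0,0,0,0,0,0,-1]]]}}

```text
t: 19.25
ee_pos: [0.4335, -0.0179, 0.0103]
tcp_rot: [3.141, -0.002, -3.135]
wrist_force: [-2.4, -2.4, 10.4]
grip_width: 0.141
grip_force: 30.0
```

```bash
python3 look.py f
```

```text
(no output)
```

View pics/f.png

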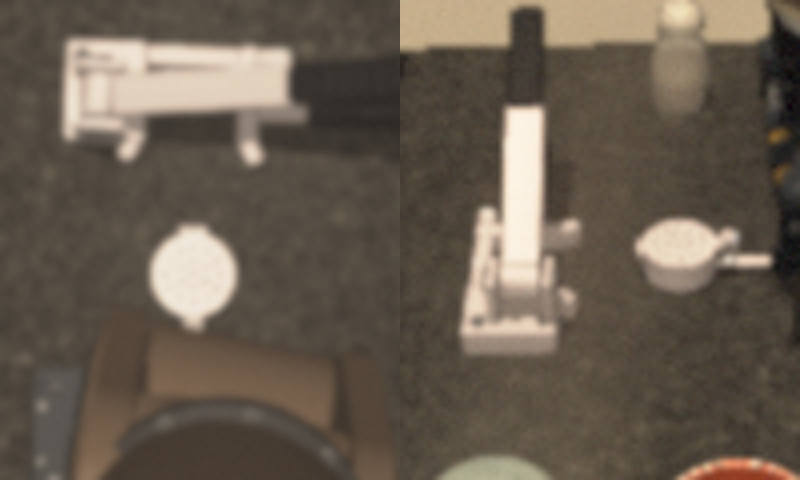

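The lid lies flat on the cup (side crop around 678,240), and the infuser is clear of the guides. I'll release it and retreat.

Call:
{"op": "send_rows", "data": {"targets": [[[0,0,0,0,0,0,-0.3],[0,0,0,0,0,0,0],[0,0,0,0,0,0,0],[0,0,0,0,0,0,0],[0,0,1.5,0,0,0,0]]]}}

```text
t: 19.98
ee_pos: [0.4349, -0.0179, 0.0246]
tcp_rot: [3.141, -0.002, -3.135]
wrist_force: [0.1, -0.7, 0.3]
grip_width: 0.496
grip_force: 0.0
```

Call:
{"op": "send_rows", "data": {"targets": [[[0,0,4,0,0,0,0],[0,0,5,0,0,0,0],[0,0,5,0,0,0,0],[0,3,4,0,0,0,0],[0,3,0,0,0,0,0]]]}}

```text
t: 20.6
ee_pos: [0.4363, 0.0426, 0.2077]
tcp_rot: [-3.141, 0.005, -3.136]
wrist_force: [0.6, -0.2, -0.9]
grip_width: 0.503
grip_force: 0.0
```

Call:
{"op": "send_rows", "data": {"targets": [[[-1,4,0,0,0,0,0],[-1,5,0,0,0,0,0],[-1,5,0,0,0,0,0],[0,5,0,0,0,0,0],[0,0,0,0,0,0,0]]]}}

```text
t: 21.22
ee_pos: [0.4049, 0.2344, 0.2048]
tcp_rot: [3.141, -0.0, -3.131]
wrist_force: [-0.3, -0.3, 0.7]
grip_width: 0.502
grip_force: 0.0
```

```bash
python3 look.py g; python3 - <<'E'
from h import *
for c in("top","side"):
    im=r.get_image(c)
    for n,z in(("stem_grip",.009),("infuser",0),("mug",0),("salt_shaker",0)):
        L=r.landmark_of(c,n)
        if L: print(c,n,round(L[0]["conf"],2),onz(im,L[0]["point"],z).round(4))
E
```

```text
top stem_grip 0.91 [ 0.4335 -0.0131  0.009 ]
top infuser 0.83 [ 0.5221 -0.016   0.    ]
top mug 0.78 [0.5132 0.2738 0.    ]
top salt_shaker 0.61 [ 0.5183 -0.2226  0.    ]
side stem_grip 0.63 [ 0.4281 -0.017   0.009 ]
side infuser 0.88 [ 0.5325 -0.0137  0.    ]
side mug 0.74 [ 0.657  -0.3045  0.    ]
side salt_shaker 0.79 [ 0.5233 -0.2208  0.    ]
```

View pics/g.png

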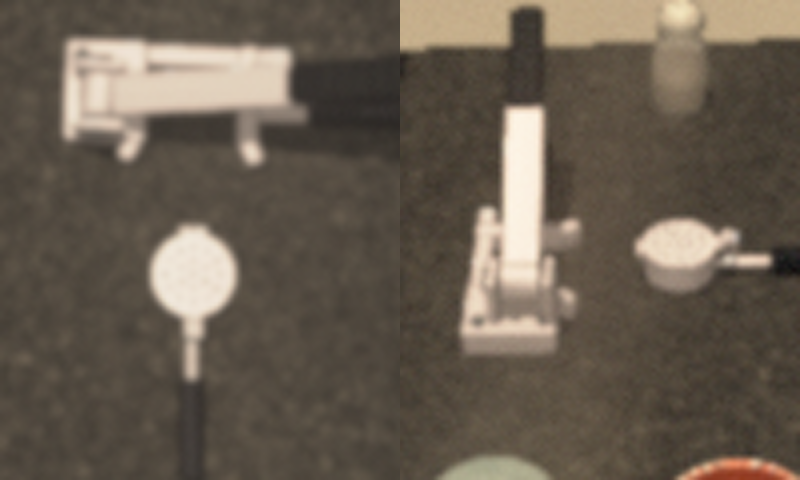

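The picture shows the infuser with its lid shut, lying flat in front of the pliers (top crop, cup at 193,273). The lever is up, and the mug and shaker haven't moved. I'll hand in the job.

```bash
python3 -c "
from cell import r
print(r.close_job())"
```

```text
the job is handed in; nothing more can be done
None
```

The job is handed in at about 21 s: the last pictures show the lid shut, the handle back up, and the infuser lying flat clear in front of the pliers, with the mug and salt shaker where they were; no verdict was returned.

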